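# Change over a tape station and press its label holder home

## Task

Clear the tape station first: slide the tape roll up off the stand's spindle, lay it flat in the steel tray and let go of it. Then take the label holder out of the wooden block and push it down behind the lip at the front of the stand, upright, until it is fully home on the sprung foot in the bottom. The foot pushes it out again if let go, so finish while still holding it pressed home, and leave the large tape roll, the hammer and the jar where they are.

Things in the scene. Friction and masses are not known exactly. Their poses are not given: they have to be found in the camera images.
- stand: fixed aluminium tape stand, 120 mm wide (y), 119 mm deep (x), top face 30 mm above the bench; origin on the bench under it, z up, its -x side is the front, facing the robot. A steel spindle stands on it at x = -6 mm, y = 0. Along the front, centred at x = -50 mm, runs a narrow label channel behind a steel lip, open at the top
- spindle_top (a point): centre of the top of the spindle (22 mm in diameter, 72 mm above the bench); the roll slides straight up off it
- seat (a point): middle of the label channel, 9 mm above the bench: the holder's origin belongs here, its x along the stand's x (either way round). Axes as the stand's. Channel 9 mm wide (x), 104 mm long (y); above 24 mm its walls flare to a mouth 23 mm wide, edges 31 mm (back) and 37 mm (lip) above the bench. The sprung foot's top is 15 mm above the bench when up, 9 mm fully pressed
- foot (a joint): travel of the sprung rubber foot in the bottom of the channel, 0 = up, 0.006 m = fully pressed on its stop; the spring gives about 4 N at the start and 10 N at the stop; rubbing on the channel walls can add a few newtons, so press with 15 to 20 N
- roll: roll of paper tape, a ring 60 mm outside, 28 mm bore, 38 mm high, about 90 g; origin at the centre of its underside, z along its axis; it starts on the spindle, standing on the stand's top face
- tray: fixed low steel tray 150 x 150 mm outside, walls 3 mm thick and 20 mm high, floor 3 mm thick; origin at the centre of its underside, z up
- block: fixed wooden block 70 mm (x) by 110 mm (y) by 30 mm high with a slot 8 mm wide along its y, 20 mm deep; origin at the centre of its underside. The label holder stands in the slot. Block and tray stand on either side of the stand, which on which side varies
- holder: label holder, an upright grey plastic plate 5 mm thick (x), 70 mm wide (y), 90 mm high (z), about 60 g, both faces alike with a blank card; a grip rib 10 mm thick (x) and 50 mm wide (y) runs across it from 66 to 90 mm height. Origin at the centre of its lower edge, z up; starts standing in the block, lower edge 10 mm above the bench
- bigroll: bystander: large tape roll lying flat on the bench, 104 mm outside, 25 mm high, origin at the centre of its underside
- mallet: bystander: hammer lying on the bench, 220 mm long, origin underneath it
- jar: bystander: closed grey jar, 64 mm in diameter, 80 mm high, origin at the centre of its underside

How it is judged:
By the outcome, as a careful person would: the job done as asked, in the order asked, and still so for the second after the job is handed in, while the arm keeps its last pose, push and grip.
It also fails if it takes over 67 s, if anything falls off the work surface, if the arm or the gripper's body presses on something with over 40 N, if the wrist force passes 120 N, or if a joint passes its speed limit or range.

## Robot

A 7-joint arm with a two-finger parallel gripper is mounted at the origin on the work surface. World frame = base frame: x ahead of the robot, y to its left, z up, the work surface at z = 0. Lengths are in m, angles in rad, forces in N, time in s.
With the tool pointing down it reaches from about 0.425 to 0.925 m from the base axis. Payload 6.8 kg.
Tool frame: the origin (TCP) lies on the front face of the gripper's body, between the roots of the fingers; the fingertips stand 73 mm ahead of it and the grasp point (between the pads) lies 54 mm ahead of it (env.nose_length is the distance from the TCP to the fingertips, in m); z points along the fingers, y is the line along which they close (so a half turn about z gives the same grasp; the last joint's range is limited). The gripper opens to 85 mm and grips with 20 to 120 N. Pads are 22 mm wide; open, the fingers measure 114 mm over their backs; the gripper's body (76 mm by 85 mm) begins 54 mm behind the grasp point. The pads swing forward as they close: fully open they stand 13 mm farther back than shut.
Start: joints at [-0.108, 0.477, 0.022, 1.555, -0.011, 1.109, -0.083], TCP at [0.675, 0, 0.304] pointing down, gripper open.
Joint ranges: [-2.96, 2.96], [-0.34, 2.1], [-1.41, 1.46], [0.24, 2.44], [-1.37, 4.51], [0.17, 1.92], [-2.96, 2.96]. Speed limits (rad/s): [2.39, 2.39, 3.14, 3.14, 3.14, 3.14, 3.14].

## Interface

Orientations are given as a unit quaternion [w, x, y, z].
In Python, from cell import env, kin, camera, calibration, job gives the robot as it stands. The module is installed in compiled form; this text tells all that it offers. Calls block until the motion is done:
- env.reach(position, orientation): joint-space move of the TCP to a pose.
- env.movel(position, velocity=0.15, rot=None, stop_force=None): straight line of the TCP; rot=None keeps the orientation; velocity is the mean speed in m/s. With stop_force (N) it stops when the force on the tool has changed by that much, and returns True; else False.
- env.goto_joints(angles): joint-space move.
- env.grip(opening, f_grip=None): finger opening in m; f_grip is the grip in N (None keeps the last); returns when the fingers have stopped.
- env.dwell(seconds).
- kin.inverse_kinematics(position, orientation): joint angles nearest the present ones, or None.
- env.get_state(): the state.
- camera(name): name is "scene" or "side" or "wrist"; returns (picture, depth): 480x640x3 uint8, blue, green, red; 480x640 float32, m along the optical axis (not along the pixel's ray), 0 where there is no reading.
- calibration(name): a dict with "fx", "fy", "cx", "cy" (pixels), "k1" (the pictures are not rectified: a ray, as slopes to the right and down, at radius r is drawn at 1 + k1 r^2 times it, then the intrinsics apply), "rvec" (rotation vector, rad) and "tvec" (3), from world to camera coordinates, as OpenCV has them. Camera axes: x right, y down, z forward; pixel columns grow to the right and rows downward; lengths in m; the calibration is good to about 2 mm. A picture is of the moment at which its call begins: read the wrist's pose just before it. calibration takes no time and is no camera call; for the wrist camera it gives the pose at the moment of the call.
A pose or a line that the arm cannot do raises env.PlanningError and nothing moves.
- job.job_done(): hands the job in; it is judged then, once.
The state is a dict: "time": time; "qpos": joint angles; "joint_velocities": joint speeds; "joint_torque": joint torques, N m; "tcp_pos": TCP position; "orientation": TCP orientation; "force": force on the tool from outside, world axes, zero at the start; "torque": the same for the moment, N m; "opening": finger opening in m; "gripper_force": force on a finger pad.
Only numpy, scipy, OpenCV 4.12 (cv2) and the standard library are available. Lean on these libraries where they do the work, as an engineer would, in place of code of your own. Each camera call takes 0.05 s, during which the arm holds its last target. There are 200 camera calls.

## Working session

There is one attempt and no reset: what is moved stays moved. The work goes in short steps, each a Python script; the robot and the scene stay as the last script left them, time stands still between calls to the robot, and variables do not carry over. Pictures are saved under pics/ and viewed, at most 10 in all, crops included, and the job is handed in when it is done.

```bash
mkdir -p pics; cat > h.py <<'E'
import numpy as np, cv2
from cell import env, kin, camera, calibration, job
def cloud(name):
    c=calibration(name); im,d=camera(name)
    K=np.array([[c['fx'],0,c['cx']],[0,c['fy'],c['cy']],[0,0,1]])
    R=cv2.Rodrigues(np.array(c['rvec'],float))[0]; t=np.array(c['tvec'],float).ravel()
    v,u=np.mgrid[0:480,0:640]
    p=cv2.undistortPoints(np.stack([u,v],-1).reshape(-1,1,2).astype(np.float64),K,np.array([c['k1'],0,0,0,0.])).reshape(480,640,2)
    P=np.dstack([p,np.ones((480,640))])*d[...,None]
    W=(P-t)@R
    W[d==0]=np.nan
    return im,d,W
E
python3 - <<'E'
from h import *
for n in ("scene","wrist"):
    im,d,W=cloud(n); cv2.imwrite(f"pics/{n}0.png",im); np.save(f"{n}0.npy",W)
    print(n,(d>0).mean(), (-cv2.Rodrigues(np.array(calibration(n)['rvec'],float))[0].T@np.array(calibration(n)['tvec'],float).ravel()))
E
```

```text
scene 0.99591796875 [0.93606907 0.44396892 1.06876107]
wrist 0.9960286458333333 [0.67528215 0.06837793 0.37250374]
```

View pics/scene0.png

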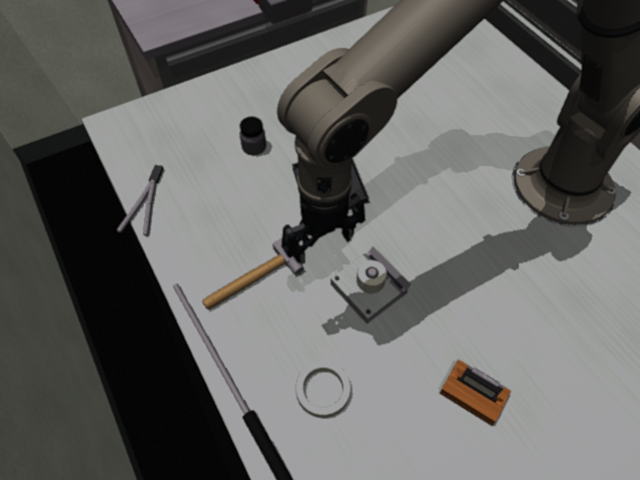

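View pics/wrist0.png

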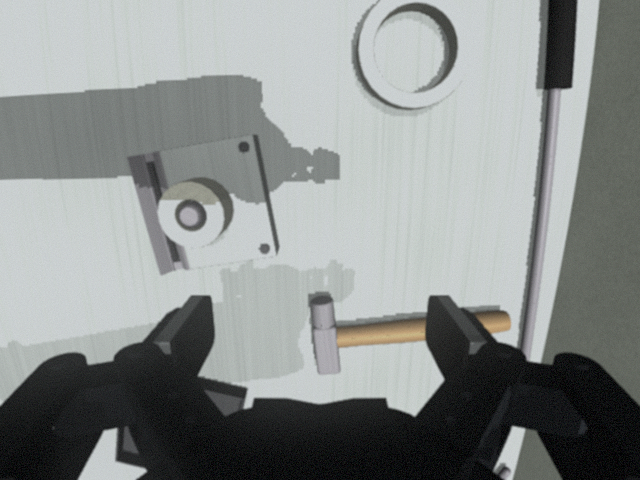

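The scene view shows the stand with the roll at (370,275), the block with the holder at (475,390), the tray behind the wrist at about (345,185), the big roll at (323,390), the hammer at (245,275) and the jar at (253,135). In the wrist view the stand is at (210,205), the roll at (192,213) and a tray corner at (180,430).

```bash
python3 - <<'E'
from h import *
W=np.load("wrist0.npy"); S=np.load("scene0.npy")
def rect(P):
    (c,s,a)=cv2.minAreaRect((P[:,:2]*1000).astype(np.float32)); return np.round(c,1),np.round(s,1),round(a,2),len(P)
def box(W,u0,u1,v0,v1,z0,z1):
    P=W[v0:v1,u0:u1].reshape(-1,3); return P[(P[:,2]>z0)&(P[:,2]<z1)]
P=box(W,120,290,120,285,-.02,.02); print("bench z",np.median(P[:,2]),P[:,2].std())
P=box(W,120,290,120,285,.025,.036); print("stand top",rect(P),np.median(P[:,2]))
P=box(W,120,290,120,285,.06,.08); print("roll top",rect(P),np.median(P[:,2]))
P=box(W,120,290,120,285,.0705,.08); print("spindle?",rect(P))
im=cv2.imread("pics/scene0.png"); hsv=cv2.cvtColor(im,cv2.COLOR_BGR2HSV)
P=box(S,420,530,340,440,.025,.036); print("block top",rect(P),np.median(P[:,2]))
P=box(S,420,530,340,440,.085,.12); print("holder top",rect(P),np.median(P[:,2]))
P=box(S,420,530,330,440,.04,.12); print("holder",rect(P))
P=box(S,285,375,160,230,.001,.025); print("tray scene",rect(P))
P=box(W,110,250,370,470,.012,.026);print("tray wrist",P.min(0),P.max(0),rect(P))
P=box(S,235,275,110,160,.07,.09);print("jar",rect(P))
for n in ("scene","wrist"): print(calibration(n))
E
```

```text
bench z -0.000275697732386763 0.003444734480479695
stand top (array([561.4,   5. ]), array([122.7, 120.2]), 8.75, 10101) 0.029713266577666275
roll top (array([561.9,   5. ]), array([59.6, 59.2]), 56.79, 3514) 0.06762280525856326
spindle? (array([561.8,   4.9]), array([16.9, 17.7]), 55.64, 294)
block top (array([513.4, 298.9]), array([ 71.3, 108.5]), 25.87, 1403) 0.02869667370989951
holder top (array([513.6, 299.3]), array([11.9, 69.2]), 27.84, 306) 0.09729790051398912
holder (array([513.6, 299.3]), array([11.9, 69.2]), 27.84, 688)
tray scene (array([ 505.6, -256.4]), array([209.7, 221.8]), 60.25, 923)
tray wrist [ 0.40429718 -0.34303979  0.01200948] [ 0.58446677 -0.21196882  0.02225465] (array([ 486.6, -269.4]), array([208.4,  66.4]), 36.21, 604)
jar (array([ 598.3, -482.7]), array([58.4, 56.1]), 36.21, 356)
{'fx': 558.1762103816224, 'fy': 558.1762103816224, 'cx': 322.91612987073717, 'cy': 232.83029875597907, 'k1': 0.024521874355071305, 'rvec': array([ 0.74031881,  2.77161988, -0.83268101]), 'tvec': array([ 0.58291921, -0.11869118,  1.36444184])}
{'fx': 359.72478135652204, 'fy': 359.72478135652204, 'cx': 319.54505054964466, 'cy': 239.13077978806734, 'k1': -0.07090409939386368, 'rvec': array([-2.86960574e+00, -7.33817756e-04,  4.14663675e-03]), 'tvec': array([-0.67420473, -0.03480691,  0.37904752])}
```

```bash
cat >> h.py <<'E'
def pca(P):
    c=P[:,:2].mean(0); w,V=np.linalg.eigh(np.cov((P[:,:2]-c).T)); d=V[:,1]; return np.round(c,4), round(np.degrees(np.arctan2(d[1],d[0])),2)
def rect(P):
    (c,s,a)=cv2.minAreaRect((P[:,:2]*1000).astype(np.float32)); return np.round(c,1),np.round(s,1),round(a,2),len(P)
def zone(W,x,y,r,z0,z1):
    m=(np.hypot(W[...,0]-x,W[...,1]-y)<r)&(W[...,2]>z0)&(W[...,2]<z1); return W[m]
E
python3 - <<'E'
from h import *
s=env.get_state(); q=s['orientation']; print(s['time'],q)
env.reach([.50,-.25,.30],q)
im,d,W=cloud("wrist"); cv2.imwrite("pics/tray1.png",im); np.save("tray1.npy",W)
P=zone(W,.49,-.27,.15,.008,.026); print("tray",rect(P))
env.reach([.56,0,.30],q)
im2,d,W2=cloud("wrist"); cv2.imwrite("pics/stand1.png",im2); np.save("stand1.npy",W2)
P=zone(W2,.561,.005,.1,.025,.033); print("stand",rect(P),pca(P))
P=zone(W2,.561,.005,.1,.033,.045); print("lip",rect(P),pca(P))
P=zone(W2,.561,.005,.1,.062,.0705); print("roll",rect(P))
S=np.load("scene0.npy"); P=zone(S,.513,.299,.08,.085,.12); print("holder",pca(P))
print(env.get_state()['time'])
cv2.imwrite("pics/both1.png",np.hstack([cv2.resize(im,(400,300)),cv2.resize(im2,(400,300))]))
E
```

```text
0.1 [-5.45063956e-04  7.07130607e-01  7.07082456e-01 -6.38450209e-04]
tray (array([ 493.8, -280.8]), array([149.8, 150.9]), 75.74, 2849)
stand (array([563.4,   5.2]), array([118.2, 120.6]), 9.02, 9935) (array([0.5703, 0.0124]), np.float64(107.44))
lip (array([558.7,   4.4]), array([116.4, 120.1]), 8.82, 827) (array([5.164e-01, 3.000e-04]), np.float64(97.56))
roll (array([561.1,   5.1]), array([58.8, 58.7]), 88.33, 3151)
holder (array([0.5146, 0.2998]), np.float64(116.51))
2.375
```

View pics/both1.png

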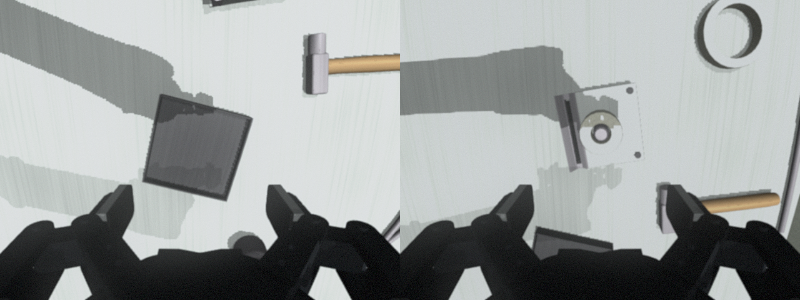

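Left half: the tray is at about (197,147) and is empty. Right half: the stand's front channel is at (572,130), with the roll at (600,133). Next, the roll.

```bash
cat >> h.py <<'E'
from scipy.spatial.transform import Rotation as Ro
def quat(yaw):
    r=(Ro.from_euler('z',yaw,degrees=True)*Ro.from_quat([.5**.5,.5**.5,0,0])).as_quat(); return [r[3],r[0],r[1],r[2]]
E
python3 - <<'E'
from h import *
for a in (-81,99):
    j=kin.inverse_kinematics([.5612,.005,.16],quat(a)); print(a,None if j is None else np.round(j,2))
q=quat(-81)
env.reach([.5612,.005,.17],q)
env.movel([.5612,.005,.104],velocity=.1)
env.grip(.05,f_grip=40)
s=env.get_state(); print(s['time'],s['opening'],s['gripper_force'],s['force'],s['tcp_pos'])
print(env.movel([.5612,.005,.18],velocity=.1))
s=env.get_state(); print(s['time'],s['opening'],s['gripper_force'],s['force'],s['qpos'])
im,d=camera("side"); cv2.imwrite("pics/side2.png",im)
E
```

```text
-81 [-0.28  0.48  0.21  1.96 -0.15  0.72 -1.4 ]
99 [ 0.13  0.49 -0.32  1.93  0.22  0.75  1.42]
4.725 0.059754366469282734 42.3336230032146 [-0.74297312  0.10997035  6.15505117] [0.56168497 0.00506655 0.10509881]
False
5.6333 0.05935786576252055 43.195634968578815 [ 0.17773368 -0.1668107  -1.64407689] [-0.29105109  0.44948269  0.2174199   1.95102657 -0.13707459  0.75607036
 -1.40813895]
```

View pics/side2.png

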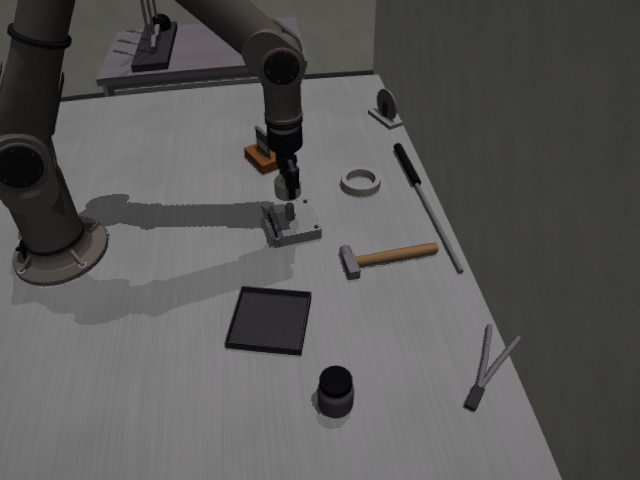

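The roll is gripped and clear of the spindle at (288,187), and the tray is free at (268,320). I'll place the roll there, then go and look at the block.

```bash
python3 - <<'E'
from h import *
q=quat(-81)
env.reach([.494,-.281,.16],q)
env.movel([.494,-.281,.095],velocity=.1)
print(env.movel([.494,-.281,.0795],velocity=.03,stop_force=5))
env.grip(.085)
s=env.get_state(); print(s['time'],s['opening'],s['tcp_pos'],s['force'])
env.movel([.494,-.281,.2],velocity=.15)
env.reach([.5,-.22,.28],quat(0))
im,d,W=cloud("wrist"); P=zone(W,.494,-.281,.07,.03,.06); print("roll",rect(P),np.median(P[:,2]))
env.reach([.513,.27,.26],quat(0))
im2,d,W=cloud("wrist"); np.save("block.npy",W)
for z0,z1 in((.09,.11),):
    P=zone(W,.513,.299,.07,z0,z1); print("holder",rect(P),pca(P),np.median(P[:,2]))
P=zone(W,.513,.299,.09,.024,.035); print("block",rect(P),pca(P))
print(env.get_state()['time'])
cv2.imwrite("pics/both3.png",np.hstack([cv2.resize(im,(400,300)),cv2.resize(im2,(400,300))]))
E
```

```text
False
8.6583 0.08493965328650338 [ 0.49414194 -0.28102285  0.0796701 ] [ 0.01124992 -0.42234418 -0.38985985]
roll (array([ 493.3, -280.1]), array([58.6, 58.3]), 41.3, 2580) 0.0403508746333804
holder (array([512.7, 298.1]), array([10.1, 69.7]), 26.16, 1497) (array([0.5126, 0.299 ]), np.float64(116.17)) 0.09944116478238027
block (array([512.6, 298. ]), array([ 70.5, 111. ]), 26.01, 9149) (array([0.5122, 0.302 ]), np.float64(117.47))
12.55
```

View pics/both3.png

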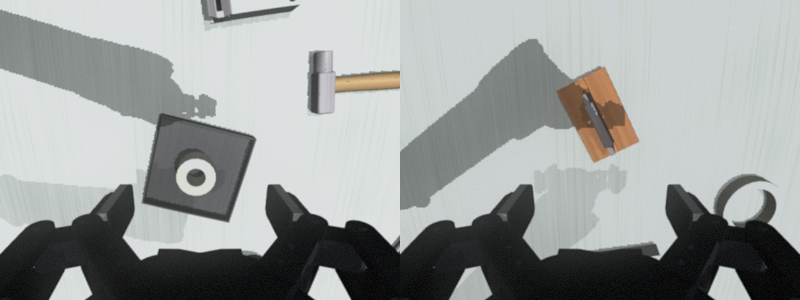

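The roll lies flat at the tray centre (195,175). In the right half, the holder in the block is at (598,120). Before grasping it, I'll take one close look at the emptied stand.

```bash
python3 - <<'E'
from h import *
env.reach([.525,-.005,.22],quat(9))
im,d,W=cloud("wrist"); np.save("ch.npy",W); cv2.imwrite("pics/ch.png",im)
print(env.get_state()['time'])
P=zone(W,.567,.006,.1,.068,.08); print("spindle",rect(P),pca(P))
P=zone(W,.567,.006,.1,.025,.034); print("top",rect(P))
a=np.radians(9); ex=np.array([np.cos(a),np.sin(a)]); ey=np.array([-ex[1],ex[0]])
o=np.array([.567,.006]); L=np.dstack([(W[...,:2]-o)@ex,(W[...,:2]-o)@ey])
# profiles at three y
for y0 in(-.045,0,.045):
    m=(abs(L[...,1]-y0)<.008)&(L[...,0]<-.02)&(L[...,0]>-.075)
    x=L[m][:,0]; z=W[m][:,2]
    print(y0,[(int(b*1000),round(float(np.median(z[(x>=b)&(x<b+.002)])*1000),1) if ((x>=b)&(x<b+.002)).any() else None) for b in np.arange(-.07,-.024,.002)])
m=(W[...,2]>.0335)&(W[...,2]<.045)&(L[...,0]<-.03)&(abs(L[...,1])<.07); print("lip",rect(W[m]),pca(W[m]))
E
```

```text
13.675
spindle (array([561.2,   5.2]), array([20.7, 20.5]), 4.37, 765) (array([0.5608, 0.0055]), np.float64(-139.3))
top (array([561.9,   5.1]), array([121.6, 119.8]), 9.09, 20571)
-0.045 [(-70, -0.6), (-68, None), (-66, 35.3), (-64, 35.5), (-62, 33.0), (-60, 30.2), (-57, 27.6), (-55, 24.9), (-53, 14.7), (-51, 14.9), (-49, 14.9), (-47, 21.0), (-45, 24.3), (-43, 26.3), (-41, 28.5), (-39, 30.7), (-37, 31.3), (-35, 29.7), (-33, 29.6), (-31, 29.5), (-29, 29.6), (-27, 29.6), (-25, 29.5), (-23, 29.7)]
0 [(-70, 241.3), (-68, 33.0), (-66, 35.2), (-64, 35.6), (-62, 34.8), (-60, 223.8), (-57, 222.1), (-55, 222.7), (-53, 224.0), (-51, 224.8), (-49, 229.2), (-47, 229.5), (-45, 229.1), (-43, 230.7), (-41, 230.7), (-39, 230.1), (-37, 229.6), (-35, 228.2), (-33, 226.4), (-31, 223.4), (-29, 222.4), (-27, 222.1), (-25, 224.2), (-23, 30.3)]
0.045 [(-70, -0.4), (-68, None), (-66, 35.3), (-64, 35.3), (-62, 32.8), (-60, 30.1), (-57, 27.5), (-55, 24.6), (-53, 14.5), (-51, 14.5), (-49, 14.3), (-47, 15.0), (-45, 23.9), (-43, 25.8), (-41, 28.5), (-39, 30.5), (-37, 31.2), (-35, 30.0), (-33, 29.5), (-31, 29.4), (-29, 29.7), (-27, 29.9), (-25, 29.6), (-23, 29.3)]
lip (array([515.9,  -2. ]), array([ 28.5, 119.1]), 9.0, 996) (array([ 0.5038, -0.0008]), np.float64(98.98))
```

View pics/ch.png

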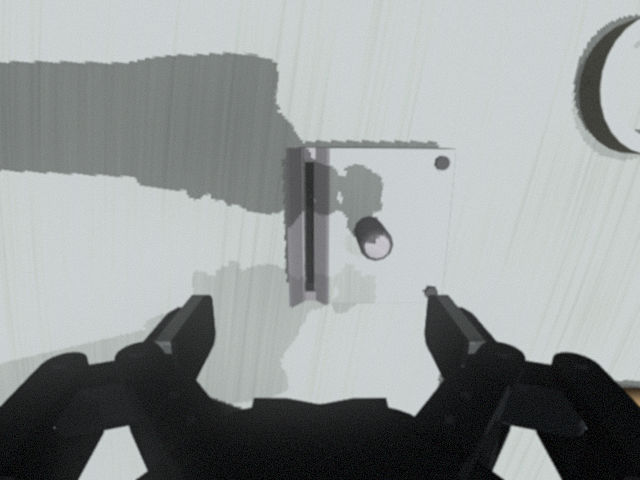

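The emptied stand shows its dark channel at (310,227), with the foot up at 15 mm. Yaw is 9.0° and the seat is at (0.5174, -0.0018). Next, take the holder.

```bash
python3 - <<'E'
from h import *
q=quat(26.1); x,y=.5126,.2983
env.reach([x,y,.20],q)
env.movel([x,y,.142],velocity=.1)
env.grip(.005,f_grip=90)
s=env.get_state(); print(s['time'],s['opening'],s['gripper_force'],s['force'],s['tcp_pos'])
p=s['tcp_pos']
env.movel([p[0],p[1],.21],velocity=.1)
s=env.get_state(); print(s['time'],s['opening'],s['gripper_force'],s['force'],s['tcp_pos'])
env.reach([.5174,-.0018,.21],quat(9.0))
im,d,W=cloud("wrist"); cv2.imwrite("pics/hold.png",im)
a=np.radians(9); ex=np.array([np.cos(a),np.sin(a)])
s=env.get_state(); print(s['time'],s['force'],s['tcp_pos'])
P=zone(W,.5174,-.0018,.05,.07,.13); print(len(P),rect(P) if len(P)>5 else '')
E
```

```text
16.2583 0.008572179871927012 88.39408278465271 [ 1.28756214 -0.79082194  2.80271326] [0.51277567 0.29849558 0.14233416]
17.0917 0.008969875543782597 87.65074610710144 [ 0.52420116  0.01915576 -1.0342814 ] [0.51246196 0.2981596  0.20944216]
18.2917 [ 0.11371615  0.56628378 -1.18511853] [5.17826180e-01 3.56364725e-04 2.10081688e-01]
801 (array([539.3,  17.7]), array([17.8, 66.9]), 59.06, 801)
```

View pics/hold.png

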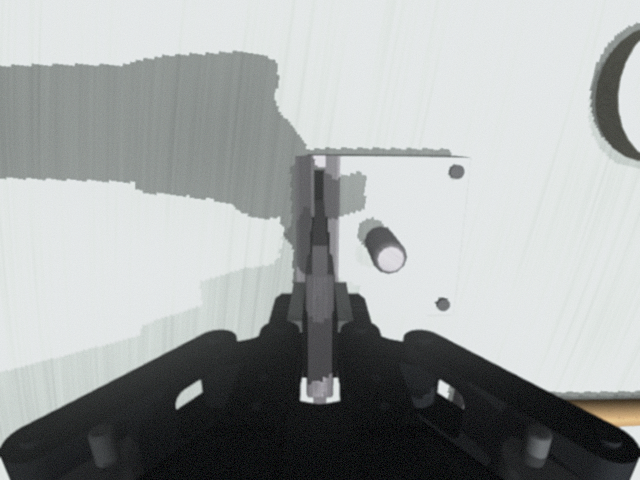

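The holder is held upright with its edge in line with the channel at column 318. Now insert.

```bash
python3 - <<'E'
from h import *
x,y=.5174,-.0018
def st(t):
    s=env.get_state(); print(t,round(s['time'],2),np.round(s['force'],1),np.round(s['tcp_pos'],4),round(s['opening'],4),np.round(s['torque'],2))
env.movel([x,y,.172],velocity=.08); st('above')
print(env.movel([x,y,.150],velocity=.04,stop_force=6)); st('at foot')
print(env.movel([x,y,.137],velocity=.01,stop_force=17)); st('pressed')
env.dwell(.5); st('hold')
E
```

```text
above 18.92 [-0.3 -1.3  0.2] [ 0.5175 -0.0016  0.1719] 0.0089 [ 0.03 -0.02  0.  ]
False
at foot 19.62 [-0.3 -0.5 -0.5] [ 0.5174 -0.0018  0.1499] 0.0086 [-0.  0. -0.]
True
pressed 20.54 [-2.4 -1.1  8.4] [ 0.5177 -0.0017  0.1414] 0.0085 [-0.09  0.63 -0.03]
hold 21.04 [-2. -0.  9.] [ 0.5177 -0.0018  0.1414] 0.0087 [-0.07  0.59 -0.02]
```

```bash
python3 - <<'E'
from h import *
x,y=.5174,-.0018
z=.1414
for i in range(10):
    z-=.0006
    env.movel([x,y,z],velocity=.01); env.dwell(.3)
    s=env.get_state(); print(round(s['time'],2),round(z,4),np.round(s['force'],1),np.round(s['tcp_pos'],4),round(s['opening'],4),np.round(s['torque'],2))
    if s['force'][2]>16.5: break
im,d,W=cloud("side"); cv2.imwrite("pics/end.png",cv2.resize(im[130:300,180:400],(770,595)))
P=zone(W,.5174,-.0018,.06,.05,.12); print(rect(P),P[:,2].max(),np.percentile(P[:,2],[5,50,95]))
E
```

```text
21.59 0.1408 [-2.5  0.2  9.3] [ 0.5177 -0.0017  0.1415] 0.0088 [-0.01  0.57 -0.02]
22.14 0.1402 [-3.5 -0.6 11.9] [ 0.5178 -0.0017  0.1412] 0.009 [-0.04  0.81 -0.05]
22.69 0.1396 [-4.7 -1.5 18.6] [ 0.518  -0.0017  0.1412] 0.0087 [-0.03  1.34 -0.02]
(array([532.3,  -5.6]), array([67.5, 69.3]), 61.03, 485) 0.11997425640474793 [0.05430622 0.09275264 0.1182208 ]
```

View pics/end.png

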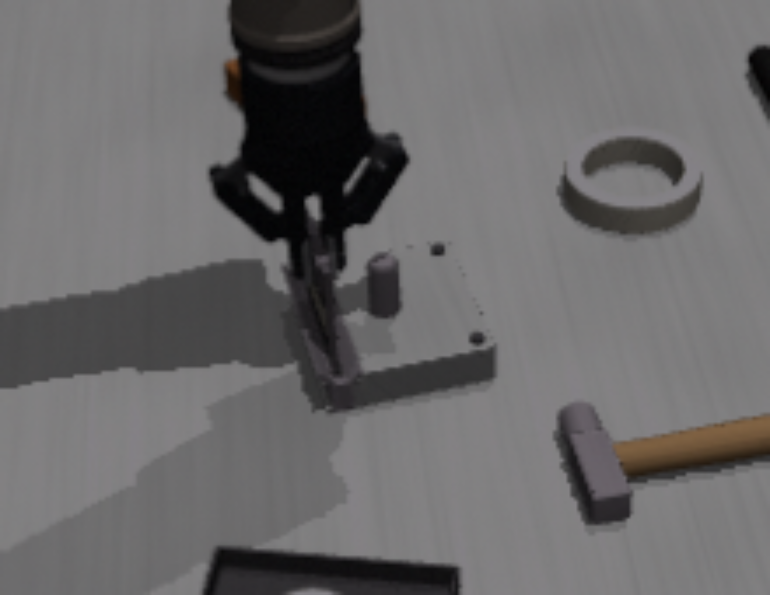

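The holder stands upright behind the lip at (325,310). It is hard on the stop: the force rises with no further travel, and the TCP is at 0.1412, where "home" should be. The grip is clear of the spindle at (383,285), so I'm handing in with the holder pressed.

```bash
python3 - <<'E'
from h import *
env.dwell(.5); s=env.get_state(); print(s['time'],s['force'],s['tcp_pos'],s['gripper_force'])
if 15<s['force'][2]<25: print(job.job_done())
E
```

```text
23.2417 [-4.85783873  0.23909678 18.10082914] [ 0.51799219 -0.00167036  0.14119157] 90.75656175613403
the job is handed in; nothing more can be done
None
```

The job is handed in at about 23 s: the roll lies flat and released in the tray, and the holder is upright behind the lip, held pressed on the foot's stop at about 18 N. The large roll, hammer and jar were not touched.

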